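# Rub down a taped-on model arch

### The arm

A 7-joint arm with a two-finger parallel gripper is mounted at the origin on the work surface. World frame = base frame: x ahead of the robot, y to its left, z up, the work surface at z = 0. Lengths are in m, angles in degrees, forces in N, time in s.
With the tool pointing down it reaches from about 0.425 to 1.025 m from the base axis. Payload 3.6 kg.
Tool frame: the origin (TCP) lies midway between the tips of the shut fingers; the grasp point (between the pads) lies 19 mm behind it; z points along the fingers, y is the line along which they close (so a half turn about z gives the same grasp; the last joint's range is limited). The gripper opens to 85 mm and grips with 20 to 120 N. Pads are 22 mm wide; open, the fingers measure 114 mm over their backs; the gripper's body (76 mm by 85 mm) begins 54 mm behind the grasp point. The pads swing forward as they close: fully open they stand 13 mm farther back than shut.
Start: joints at [60.762, 33.873, 2.773, 92.16, -1.908, 54.013, -1.931], TCP at [0.294, -0.663, 0.231] pointing down, gripper open.
Joint ranges: [-153.93, 153.93], [-27.13, 128.08], [-72.61, 78.16], [10.71, 143.7], [-87.88, 267.88], [4.46, 118.87], [-176.78, 176.78]. Speed limits (degrees/s): [147.25, 147.25, 180, 180, 180, 180, 180].

### API

Orientations are given as a 3x3 rotation matrix whose columns are the frame's x, y, z axes.
In Python, from workcell import ctrl gives the robot as it stands. The module is installed in compiled form; this text tells all that it offers.
- The arm moves only by the tool move_arm, never from a script. Its argument "moves" is one flat list of numbers, 7 for each row, row after row: the shift along the tool's x, y, z in cm, then the turn, a rotation vector about the tool's x, y, z in degrees, then the opening, from -1 (shut) to 1 (fully open). A call has 1 to 10 rows; each row shifts and turns the commanded pose from where the row before left it, along the tool's axes as they then stand; what a row does not reach is not made up. A row lasts 1/8 s, in which the tool goes at most 62.5 mm and 10.7 degrees, less where a joint would pass 70% of its speed; a pose out of reach is approached as far as the arm can. A call with a gripper value outside its range is refused whole. The fingers move at their own pace and stop on an object; "force" is the grip in N (left out, the last holds). Time passes only in rows, so rows that do not move let the fingers close. It gives the time, the measured TCP pose, the force, the opening and the grip force at its end, in the units of the state.
- ctrl.get_obs(): the state, without advancing time (a new reading comes with each control period).
- ctrl.grab_frame(name): name is "scene" or "top"; returns (picture, depth): 420x560x3 uint8, red, green, blue; 420x560 float32, m along the optical axis (not along the pixel's ray), 0 where there is no reading.
- ctrl.camera_info(name): a dict with "mtx" (3x3 intrinsics, pixels), "k1" (the pictures are not rectified: a ray, as slopes to the right and down, at radius r is drawn at 1 + k1 r^2 times it, then the intrinsics apply), "rvec" (rotation vector, rad) and "tvec" (3), from world to camera coordinates, as OpenCV has them. Camera axes: x right, y down, z forward; pixel columns grow to the right and rows downward; lengths in m; the calibration is good to about 2 mm. A picture is of the moment at which its call begins. camera_info takes no time and is no camera call.
- ctrl.close_job(): hands the job in; it is judged then, once.
The state is a dict: "t": time; "joint_positions": joint angles; "joint_velocities": joint speeds; "effort": joint torques, N m; "eef_pos": TCP position; "tool_rot": TCP orientation; "ft_force": force on the tool from outside, world axes, zero at the start; "wrist_torque": the same for the moment, N m; "grip_width": finger opening in m; "gripper_force": force on a finger pad.
Only numpy, scipy, OpenCV 4.12 (cv2) and the standard library are available. Lean on these libraries where they do the work, as an engineer would, in place of code of your own. Each camera call takes 0.05 s, during which the arm holds its last target. There are 200 camera calls.

### The job

The stone arch has just been stuck onto the model wall panel with double-sided tape. Run the closed fingertips along the middle of the arch stones, from the foot beside the tapered buttress, over the crown and down to the other foot, pressing lightly on every stone in turn so that the tape takes hold. The casting is brittle and lies in springy foam: do not press hard, do not lift or tip the panel out of its bed, leave the other things where they are, and finish with the hand clear.

Things in the scene. Friction and masses are not known exactly. Their poses are not given: they have to be found in the camera images.
- foam_bed: dark foam tray fixed to the bench that cradles the wall panel, 188 mm (its x) by 338 mm (its y), rim 12 mm wide and 27 mm high; origin on the bench under its centre; x points from the foot of the wall to its top, y towards the buttress side
- foam_base (a joint): how far the springy foam floor of the bed is pressed down, in m: 0 at rest, at most 0.010; it (and the panel on it) gives way level after the first 0.3 to 2.5 N, then 1.4 mm per newton, and comes back up when let go; at the bottom it is hard
- wall_panel: cast brick wall panel lying loose, face up, in the foam bed: 160 (x, foot to top of the wall) x 310 (y) x 10 mm thick, round-headed opening through its middle; origin under its centre, 22 mm above the bench; axes as foam_bed's. A tapered brick buttress (y 106 to 144, x -80 to 56 mm, its top 20 mm above the panel's underside) stands on it on the +y side of the arch
- arch: pale arch of 9 stones fixed on the brick face round the opening: two straight legs of 1 stone along x, a half ring of 7 (centre x = -50, y = 0, radii 58 and 82 mm, keystone 6 mm longer outwards); 24 mm wide, flat top 6 mm above the brick face, 38 mm above the bench at rest; origin on the brick face level (32 mm above the bench) at the panel's centre, axes as the panel's
- stone_01 (a point): middle line of the arch, on the top face of stone 1 of 9: the first, the foot beside the buttress, at x = -65, y = +70 mm in the arch's frame; the points run on in order along the arch's middle line, about 31 mm apart
- stone_02 (a point): middle line of the arch, on the top face of stone 2 of 9: first stone of the half ring on the buttress side
- stone_03 (a point): middle line of the arch, on the top face of stone 3 of 9
- stone_04 (a point): middle line of the arch, on the top face of stone 4 of 9
- stone_05 (a point): middle line of the arch, on the top face of stone 5 of 9: the keystone at the crown, at x = +20, y = 0 mm in the arch's frame
- stone_06 (a point): middle line of the arch, on the top face of stone 6 of 9
- stone_07 (a point): middle line of the arch, on the top face of stone 7 of 9
- stone_08 (a point): middle line of the arch, on the top face of stone 8 of 9: last stone of the half ring
- stone_09 (a point): middle line of the arch, on the top face of stone 9 of 9: the last, the other foot, at x = -65, y = -70 mm in the arch's frame
- paint_tin: small unopened steel paint tin, 33 mm across, 34 mm tall, standing on the wall panel's brick face beside the arch foot away from the buttress; origin under its centre; leave it alone
- filler_jar: squat jar with brass lid, 87 mm across, 72 mm tall, standing on the bench beside the foam bed; origin under its centre; leave it alone
- wash_bottle: grey bottle with white cap, 58 mm across, 82 mm tall, standing on the bench beside the foam bed; origin under its centre; leave it alone
- pump_spray: slim pump spray bottle, 38 mm across, 116 mm tall, standing on the bench beside the foam bed; origin under its centre; leave it alone
- tape_roll: roll of double-sided tape lying flat, 84 mm across, 20 mm high, on the bench beyond the foam bed; origin under its centre; leave it alone
- brush: slim paint brush, 185 mm long, 9 mm thick, lying on the bench on the robot's side of the foam bed; origin under its middle; leave it alone
- pier_casting: loose tapered brick pier casting, 110 x 32 x 17 mm, lying on the bench beyond the foam bed; origin under its centre; leave it alone

How it is judged:
By the outcome, as a careful person would: the job done as asked, in the order asked, and still so for the second after the job is handed in, with the robot touching nothing.
It also fails if it takes over 53 s, if anything falls off the work surface, if the arm or the gripper's body presses on something with over 40 N, if the wrist force passes 120 N, or if a joint passes its speed limit or range.

## Working session

There is one attempt and no reset: what is moved stays moved. The work goes in short steps, Python scripts to look and compute and a tool call to move; the robot and the scene stay as the last step left them, time stands still between calls to the robot, and variables do not carry over. Pictures are saved under pics/ and viewed, at most 10 in all, crops included, and the job is handed in when it is done.

Besides the shell and the picture viewer there is one more tool, called after "Request:" as name(argument=value, ...), one argument or row to a line, values as JSON. move_arm: Moves the arm, as the interface text tells. Its arguments: {"type":"object","properties":{"moves":{"type":"array"},"force":{"type":"number"}},"required":["moves"]}

```bash
mkdir -p pics; cat > h.py <<'E'
import numpy as np,cv2
from workcell import ctrl
def cam(n):
    c=ctrl.camera_info(n);R=cv2.Rodrigues(np.array(c["rvec"],float))[0]
    return np.array(c["mtx"],float),float(c["k1"]),R,np.array(c["tvec"],float).ravel()
def ray(n,u,v):
    K,k1,R,t=cam(n)
    p=cv2.undistortPoints(np.array([[[u,v]]],float),K,np.array([k1,0,0,0.]))[0,0]
    return -R.T@t,R.T@np.array([p[0],p[1],1.])
def at_z(n,u,v,z):
    o,d=ray(n,u,v);return o+d*(z-o[2])/d[2]
def proj(n,P):
    K,k1,R,t=cam(n)
    return cv2.projectPoints(np.array(P,float).reshape(-1,1,3),cv2.Rodrigues(R)[0],t,K,np.array([k1,0,0,0.]))[0].reshape(-1,2)
E
python3 - <<'E'
from h import *
for n in("top","scene"):
    im,d=ctrl.grab_frame(n);np.save(f"{n}_d.npy",d);np.save(f"{n}_i.npy",im)
    cv2.imwrite(f"pics/{n}0.png",cv2.resize(im[...,::-1],(800,600),interpolation=cv2.INTER_CUBIC))
    print(n,cam(n))
o=ctrl.get_obs();print(o)
E
```

```text
top (array([[482.88257013,   0.        , 280.11942804],
       [  0.        , 482.88257013, 208.19751267],
       [  0.        ,   0.        ,   1.        ]]), -0.028501676674725678, array([[-0.02371058, -0.99971829, -0.00107156],
       [-0.99125008,  0.02364893, -0.12986153],
       [ 0.12985029, -0.00201691, -0.99153156]]), array([0.06903845, 0.58002232, 0.91092343]))
scene (array([[511.55811415,   0.        , 278.54742628],
       [  0.        , 511.55811415, 210.11848996],
       [  0.        ,   0.        ,   1.        ]]), -0.03932043856010935, array([[ 0.72550694,  0.68818156, -0.00676862],
       [ 0.48834216, -0.52170894, -0.69952964],
       [-0.48493465,  0.50420821, -0.71457153]]), array([-0.4523935 , -0.22722514,  1.28640535]))
{'t': 0.1, 'joint_positions': array([60.76185295, 33.9211656 ,  2.76866794, 92.22925061, -1.90853211,
       54.01331722, -1.93194141]), 'joint_velocities': array([ 0.00942208, -0.13566658,  0.00517787, -0.2345608 , -0.04291625,
       -0.02084376,  0.02034621]), 'effort': array([ 5.58629268e-03, -5.49989176e+01,  1.55345365e+00, -1.98823518e+01,
        9.65728483e-03,  3.83794380e-03,  7.99174273e-07]), 'eef_pos': array([ 0.29320283, -0.66224175,  0.23024571]), 'tool_rot': array([[ 9.14371943e-01,  4.04874144e-01, -9.36767202e-04],
       [ 4.04875211e-01, -9.14370127e-01,  1.82610784e-03],
       [-1.17208095e-04, -2.04901560e-03, -9.99997894e-01]]), 'ft_force': array([-0.17756777, -0.30494238,  0.36543768]), 'wrist_torque': array([ 0.00301686, -0.04402895,  0.01827972]), 'gripper_force': 0.0, 'grip_width': 0.08527505451066687}
```

View pics/top0.png

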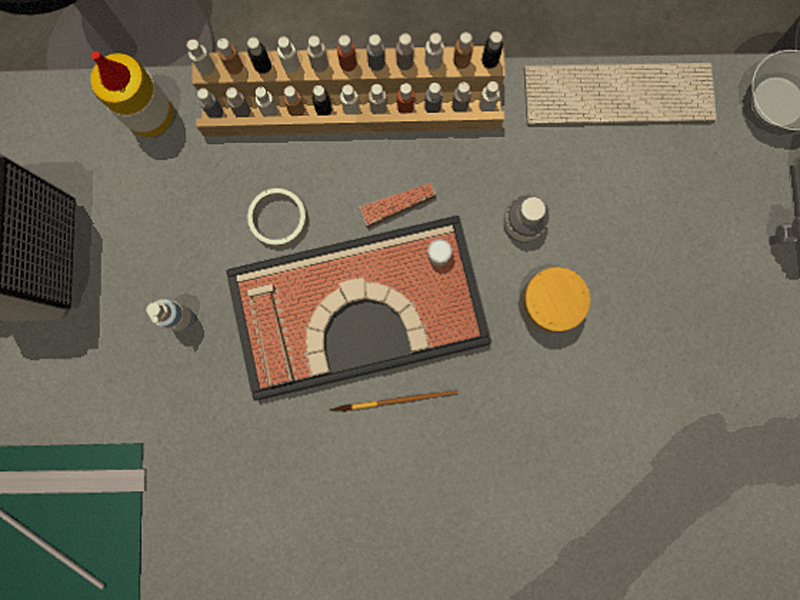

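View pics/scene0.png

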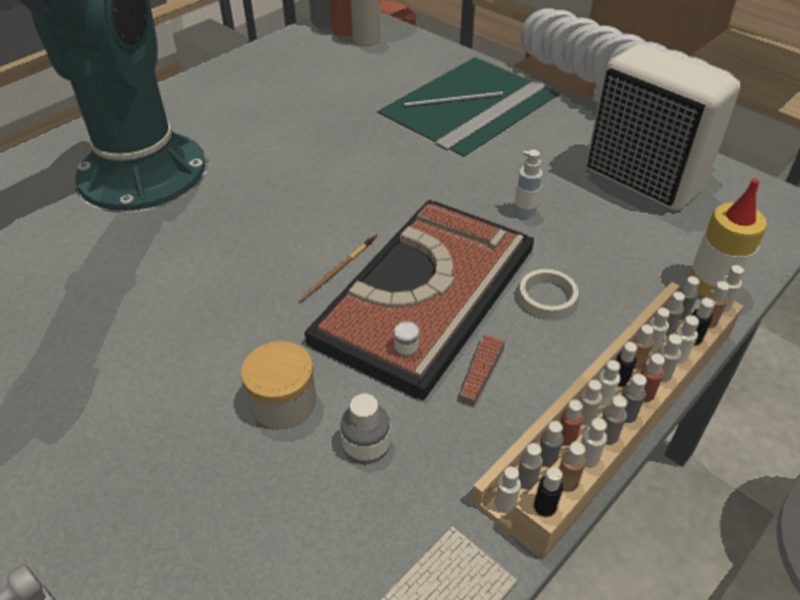

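The top view shows the buttress at about (270,335), the near arch foot at (317,362), the crown at (352,288) and the other foot at (419,340). The tin is at (440,250), well off the path. Next I'll enlarge the arch.

```bash
python3 - <<'E'
from h import *
im=np.load("top_i.npy")
c=im[185:270,203:311]
cv2.imwrite("pics/crop.png",cv2.resize(c[...,::-1],None,fx=7,fy=7,interpolation=cv2.INTER_CUBIC))
for u,v in((228,270),(458,218),(490,342),(256,398)): print(at_z("top",u*.7,v*.7,.027).round(4))
E
```

```text
[0.6274 0.2955 0.027 ]
[ 0.6941 -0.0292  0.027 ]
[ 0.5179 -0.0673  0.027 ]
[0.4489 0.2557 0.027 ]
```

View pics/crop.png

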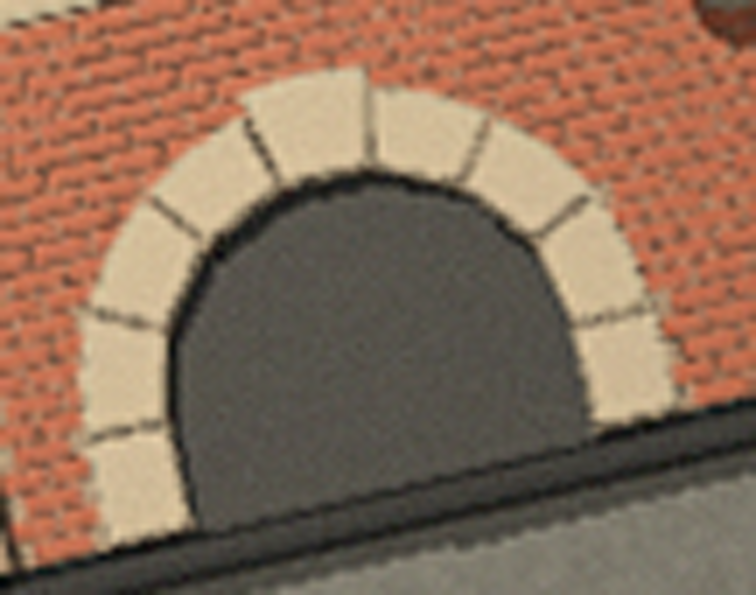

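The crop shows all 9 stones. The joints lie at (128,432), (125,320), (178,219), (262,150), (370,125), (475,150), (565,215) and (613,315). I'll fit the arch pose to these.

```bash
cat > plan.py <<'E'
from h import *
J=np.array([(127,432),(125,320),(178,219),(262,150),(370,125),(475,150),(565,215),(613,315)],float)
px=(J+.5)/7-.5+[203,185]
W=np.array([at_z("top",u,v,.038)[:2] for u,v in px])
a=np.radians(np.arange(8)*180/7); M=np.c_[-50+70*np.sin(a),70*np.cos(a)]/1e3
def fit(M,W):
    mc,wc=M.mean(0),W.mean(0);U,S,V=np.linalg.svd((M-mc).T@(W-wc));R=V.T@np.diag([1,np.linalg.det(V.T@U.T)])@U.T
    return R,wc-R@mc
R,t=fit(M,W)
am=np.radians((np.arange(7)+.5)*180/7)
S=np.r_[[[-.065,.07]],np.c_[-.05+.07*np.sin(am),.07*np.cos(am)],[[-.065,-.07]]]
SW=S@R.T+t
E
python3 - <<'E'
from plan import *
print("yaw",np.degrees(np.arctan2(R[1,0],R[0,0])),t);print(((W-M@R.T-t)*1e3).round(1))
B=np.array([at_z("top",u*.7,v*.7,.027)[:2] for u,v in((228,270),(458,218),(490,342),(256,398))])
Rb,tb=fit(np.array([(94,169),(94,-169),(-94,-169),(-94,169)])/1e3,B);print("bed",np.degrees(np.arctan2(Rb[1,0],Rb[0,0])),tb)
print(SW.round(4))
d=np.load("top_d.npy")
K,k1,Rc,tc=cam("top")
for q in SW:
    u,v=proj("top",[*q,.038])[0];dd=np.median(d[int(v)-1:int(v)+3,int(u)-1:int(u)+3]);o,r=ray("top",u,v);print((o+r*dd).round(4),end=' ')
im=np.load("scene_i.npy");p=proj("scene",np.c_[SW,np.full(9,.038)])
for q in p: cv2.circle(im,tuple(int(round(x)) for x in q),1,(255,0,0),-1)
c=im[130:270,200:390];cv2.imwrite("pics/sc.png",cv2.resize(c[...,::-1],None,fx=4,fy=4,interpolation=cv2.INTER_CUBIC))
# tool axes heading
E
```

```text
yaw 12.084424743501122 [0.57307626 0.11505328]
[[-0.  -0.5]
 [ 0.1  0.3]
 [ 0.2 -0.9]
 [ 0.1 -0.1]
 [-0.1 -0.1]
 [-0.5  0.8]
 [ 0.2  0.1]
 [ 0.1  0.5]]
bed 11.967491005227876 [0.57210428 0.11367848]
[[0.4949 0.1699]
 [0.5251 0.1746]
 [0.5554 0.1672]
 [0.5795 0.1475]
 [0.5926 0.1192]
 [0.5922 0.0881]
 [0.5783 0.0602]
 [0.5537 0.0411]
 [0.5242 0.033 ]]
[0.4949 0.17   0.0367] [0.5252 0.1747 0.0367] [0.5556 0.1674 0.0366] [0.5796 0.1476 0.037 ] [0.5928 0.1193 0.037 ] [0.5922 0.0881 0.0379] [0.5785 0.0602 0.0367] [0.5539 0.0411 0.0365] [0.5243 0.033  0.0363]
```

View pics/sc.png

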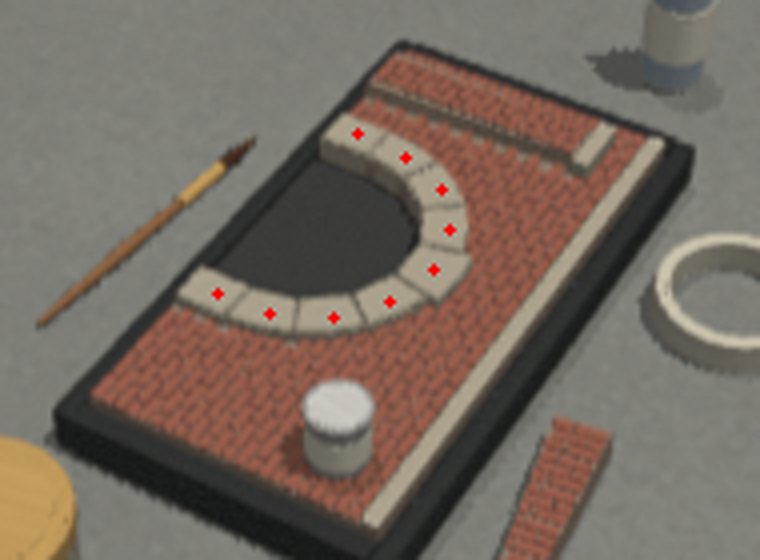

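The arch fit residuals are under 1 mm. The points re-project onto the middle of each stone in the scene view, and the depth reads about 37 mm against the expected 38. Next I'll shut the fingers, align the tool with the world axes and approach high.

Request:
move_arm(
  moves=[0,0,0,0,0,8,-1,0,0,0,0,0,8,-1,0,0,0,0,0,7.9,-1,2,-5,0,0,0,0,-1,2,-5,0,0,0,0,-1,2,-5,0,0,0,0,-1,2,-5,0,0,0,0,-1,2,-5,0,0,0,0,-1,2,-5,0,0,0,0,-1,2,-5,0,0,0,0,-1],
  force=30,
)

```text
t: 1.35
eef_pos: [0.4339, -0.3111, 0.2311]
tool_rot: [[1.0, -0.0, -0.0], [-0.0, -1.0, 0.0], [-0.0, -0.0, -1.0]]
ft_force: [1.3, 0.1, 0.7]
grip_width: 0.0002
gripper_force: 0.0
```

Request:
move_arm(
  moves=[0.7,-5.3,0,0,0,0,-1,0.7,-5.3,0,0,0,0,-1,0.7,-5.3,0,0,0,0,-1,0.7,-5.3,0,0,0,0,-1,0.7,-5.3,0,0,0,0,-1,0.7,-5.3,1,0,0,0,-1,0.7,-5.3,2,0,0,0,-1,0.6,-5.3,3,0,0,0,-1,0.6,-5.3,4,0,0,0,-1,0,0,3,0,0,0,-1],
)

```text
t: 2.6
eef_pos: [0.4946, 0.1667, 0.1024]
tool_rot: [[1.0, 0.008, 0.001], [0.008, -1.0, 0.003], [0.001, -0.003, -1.0]]
ft_force: [0.1, -0.8, 0.3]
grip_width: -0.0003
gripper_force: 0.0
```

Request:
move_arm(
  moves=[0,0,2,0,0,0,-1,0,0,2,0,0,0,-1,0,0,1,0,0,0,-1,0,0,0,0,0,0,-1,0,0,0,0,0,0,-1,0,0,0,0,0,0,-1],
)

```text
t: 3.35
eef_pos: [0.4949, 0.1608, 0.0545]
tool_rot: [[1.0, -0.001, 0.001], [-0.001, -1.0, 0.001], [0.001, -0.001, -1.0]]
ft_force: [-0.7, 0.0, -0.5]
grip_width: -0.0001
gripper_force: 0.0
```

```bash
python3 - <<'E'
from h import *
im,d=ctrl.grab_frame("scene");c=im[110:260,210:410];cv2.imwrite("pics/a.png",cv2.resize(c[...,::-1],None,fx=4,fy=4,interpolation=cv2.INTER_CUBIC))
for i in range(3):
    o=ctrl.get_obs();print(o["eef_pos"].round(4),o["ft_force"].round(2));ctrl.grab_frame("scene")
E
```

```text
[0.4949 0.1608 0.0545] [-0.1  -0.55  0.9 ]
[0.4948 0.1608 0.0544] [-0.62  0.48  0.35]
[0.4947 0.1608 0.0543] [-0.13  0.24  0.25]
```

View pics/a.png

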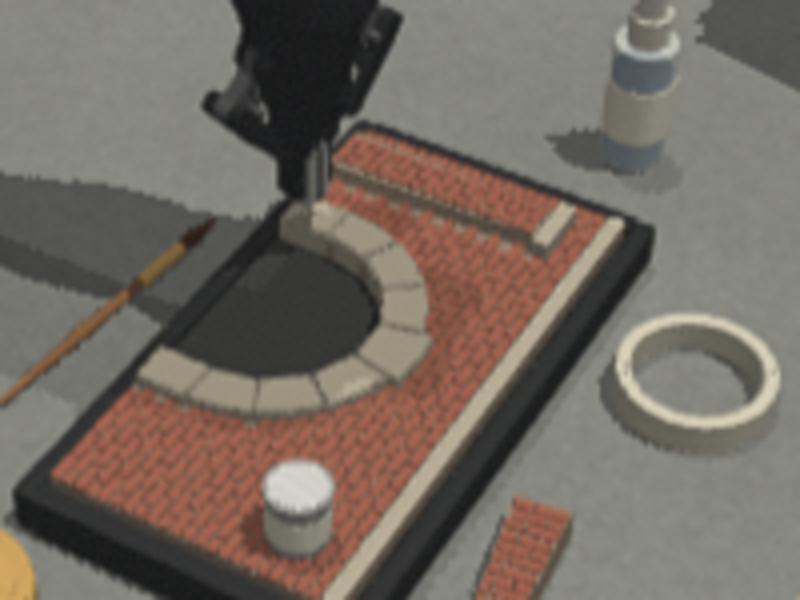

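The fingertips are above the first stone, at about (318,200), and clear of the buttress. I need 9 mm more in +y, then a gentle descent.

Request:
move_arm(
  moves=[0,-0.9,0.5,0,0,0,-1,0,0,0.5,0,0,0,-1,0,0,0.3,0,0,0,-1,0,0,0,0,0,0,-1,0,0,0,0,0,0,-1],
)

```text
t: 4.18
eef_pos: [0.4944, 0.1695, 0.0407]
tool_rot: [[1.0, -0.001, -0.0], [-0.001, -1.0, -0.0], [-0.0, 0.0, -1.0]]
ft_force: [0.4, 1.1, -0.5]
grip_width: -0.0003
gripper_force: 0.0
```

Request:
move_arm(
  moves=[0,0,0.1,0,0,0,-1,0,0,0.1,0,0,0,-1,0,0,0.1,0,0,0,-1,0,0,0.1,0,0,0,-1,0,0,0,0,0,0,-1,0,0,0,0,0,0,-1],
)

```text
t: 4.92
eef_pos: [0.4944, 0.1697, 0.0369]
tool_rot: [[1.0, -0.0, 0.0], [-0.0, -1.0, -0.0], [0.0, 0.0, -1.0]]
ft_force: [-1.1, 0.2, 2.6]
grip_width: -0.0001
gripper_force: 1.1
```

```bash
cat > f.py <<'E'
from plan import *
F=[]
for i in range(8):
    o=ctrl.get_obs();F.append(o["ft_force"]);ctrl.grab_frame("scene")
print(o["t"],o["eef_pos"].round(4),np.mean(F,0).round(2))
E
python3 f.py; python3 - <<'E'
from plan import *
print((np.diff(SW,axis=0)*100*[1,-1]).round(2))
E
```

```text
5.275 [0.4945 0.1696 0.0368] [-0.38 -0.17  2.16]
[[ 3.03 -0.47]
 [ 3.03  0.73]
 [ 2.41  1.98]
 [ 1.31  2.82]
 [-0.04  3.12]
 [-1.39  2.79]
 [-2.46  1.91]
 [-2.95  0.81]]
```

Contact at about 2 N. I'll press 1.5 mm more, then work out the slide steps through the stone centres and joints.

Request:
move_arm(
  moves=[0,0,0.05,0,0,0,-1,0,0,0.05,0,0,0,-1,0,0,0.05,0,0,0,-1,0,0,0,0,0,0,-1,0,0,0,0,0,0,-1],
)

```text
t: 5.95
eef_pos: [0.4944, 0.1697, 0.0353]
tool_rot: [[1.0, -0.0, 0.0], [-0.0, -1.0, 0.0], [0.0, -0.0, -1.0]]
ft_force: [-1.7, 0.1, 3.1]
grip_width: -0.0
gripper_force: 1.6
```

```bash
cat f.py > g.py; cat >> g.py <<'E'
P=[SW[0]]
JW=M@R.T+t
for i in range(8): P+=[JW[i],SW[i+1]]
P=np.array(P);D=np.diff(P,axis=0)*100*[1,-1]
print((D/4).round(3).tolist())
E
python3 g.py
```

```text
6.3 [0.4944 0.1697 0.0353] [-0.21 -0.54  3.33]
[[0.367, -0.079], [0.39, -0.039], [0.389, 0.049], [0.368, 0.134], [0.329, 0.213], [0.273, 0.281], [0.204, 0.335], [0.124, 0.372], [0.039, 0.39], [-0.049, 0.389], [-0.134, 0.368], [-0.213, 0.329], [-0.281, 0.273], [-0.335, 0.204], [-0.372, 0.124], [-0.367, 0.079]]
```

Request:
move_arm(
  moves=[0.37,-0.08,0,0,0,0,-1,0.37,-0.08,0,0,0,0,-1,0.37,-0.08,0,0,0,0,-1,0.37,-0.08,0,0,0,0,-1,0.39,-0.04,0,0,0,0,-1,0.39,-0.04,0,0,0,0,-1,0.39,-0.04,0,0,0,0,-1,0.39,-0.04,0,0,0,0,-1,0,0,0,0,0,0,-1,0,0,0,0,0,0,-1],
)

```text
t: 7.6
eef_pos: [0.5259, 0.1747, 0.0355]
tool_rot: [[1.0, -0.0, 0.002], [-0.0, -1.0, 0.001], [0.002, -0.001, -1.0]]
ft_force: [-0.8, -0.4, 3.1]
grip_width: -0.0002
gripper_force: 1.6
```

```bash
python3 f.py
```

```text
7.95 [0.5258 0.1747 0.0355] [-0.42 -0.5   3.05]
```

Request:
move_arm(
  moves=[0.37,0.05,0.01,0,0,0,-1,0.37,0.05,0.01,0,0,0,-1,0.37,0.05,0,0,0,0,-1,0.37,0.05,0,0,0,0,-1,0.37,0.13,0,0,0,0,-1,0.37,0.13,0,0,0,0,-1,0.36,0.14,0,0,0,0,-1,0.36,0.14,0,0,0,0,-1,0,0,0,0,0,0,-1,0,0,0,0,0,0,-1],
)

```text
t: 9.25
eef_pos: [0.5552, 0.1669, 0.0353]
tool_rot: [[1.0, -0.001, 0.002], [-0.001, -1.0, 0.0], [0.002, -0.0, -1.0]]
ft_force: [-1.0, 0.9, 3.7]
grip_width: -0.0
gripper_force: 1.7
```

```bash
python3 f.py
```

```text
9.6 [0.5552 0.1668 0.0353] [ 0.11 -0.04  3.41]
```

Request:
move_arm(
  moves=[0.33,0.21,0,0,0,0,-1,0.33,0.21,0,0,0,0,-1,0.33,0.21,0,0,0,0,-1,0.33,0.21,0,0,0,0,-1,0.27,0.28,0,0,0,0,-1,0.27,0.28,0,0,0,0,-1,0.27,0.28,0,0,0,0,-1,0.27,0.28,0,0,0,0,-1,0,0,0,0,0,0,-1,0,0,0,0,0,0,-1],
)

```text
t: 10.9
eef_pos: [0.579, 0.1468, 0.0352]
tool_rot: [[1.0, -0.001, 0.001], [-0.001, -1.0, -0.0], [0.001, 0.0, -1.0]]
ft_force: [1.5, 0.8, 3.1]
grip_width: -0.0
gripper_force: 1.7
```

```bash
python3 f.py
```

```text
11.25 [0.5789 0.1468 0.0352] [ 0.58 -0.64  3.53]
```

Request:
move_arm(
  moves=[0.21,0.33,0,0,0,0,-1,0.21,0.33,0,0,0,0,-1,0.21,0.33,0,0,0,0,-1,0.21,0.33,0,0,0,0,-1,0.13,0.36,0,0,0,0,-1,0.13,0.36,0,0,0,0,-1,0.13,0.36,0,0,0,0,-1,0.13,0.36,0,0,0,0,-1,0,0,0,0,0,0,-1,0,0,0,0,0,0,-1],
)

```text
t: 12.55
eef_pos: [0.5922, 0.1189, 0.0352]
tool_rot: [[1.0, -0.001, 0.001], [-0.001, -1.0, -0.001], [0.001, 0.001, -1.0]]
ft_force: [-0.4, 0.0, 3.6]
grip_width: -0.0
gripper_force: 1.7
```

```bash
python3 f.py
```

```text
12.9 [0.5922 0.119  0.0352] [ 0.36 -0.23  3.37]
```

Request:
move_arm(
  moves=[0.04,0.39,0,0,0,0,-1,0.04,0.39,0,0,0,0,-1,0.04,0.39,0,0,0,0,-1,0.04,0.39,0,0,0,0,-1,-0.04,0.39,0,0,0,0,-1,-0.04,0.39,0,0,0,0,-1,-0.04,0.38,0,0,0,0,-1,-0.04,0.38,0,0,0,0,-1,0,0,0,0,0,0,-1,0,0,0,0,0,0,-1],
)

```text
t: 14.2
eef_pos: [0.5917, 0.0878, 0.0351]
tool_rot: [[1.0, -0.001, -0.0], [-0.001, -1.0, -0.001], [-0.0, 0.001, -1.0]]
ft_force: [1.4, 0.8, 3.3]
grip_width: -0.0001
gripper_force: 1.8
```

```bash
python3 f.py
```

```text
14.55 [0.5918 0.0879 0.0351] [ 0.7  -0.8   3.26]
```

Request:
move_arm(
  moves=[-0.13,0.37,0,0,0,0,-1,-0.13,0.37,0,0,0,0,-1,-0.13,0.37,0,0,0,0,-1,-0.13,0.37,0,0,0,0,-1,-0.21,0.32,0,0,0,0,-1,-0.21,0.32,0,0,0,0,-1,-0.21,0.32,0,0,0,0,-1,-0.21,0.32,0,0,0,0,-1,0,0,0,0,0,0,-1,0,0,0,0,0,0,-1],
)

```text
t: 15.85
eef_pos: [0.5777, 0.0604, 0.035]
tool_rot: [[1.0, -0.001, -0.001], [-0.001, -1.0, -0.001], [-0.001, 0.001, -1.0]]
ft_force: [1.3, 0.0, 3.6]
grip_width: -0.0001
gripper_force: 1.8
```

```bash
python3 f.py
```

```text
16.2 [0.5777 0.0604 0.035 ] [ 0.91 -0.74  3.35]
```

Request:
move_arm(
  moves=[-0.27,0.28,0,0,0,0,-1,-0.27,0.28,0,0,0,0,-1,-0.27,0.28,0,0,0,0,-1,-0.27,0.28,0,0,0,0,-1,-0.33,0.21,0,0,0,0,-1,-0.33,0.21,0,0,0,0,-1,-0.33,0.2,0,0,0,0,-1,-0.33,0.2,0,0,0,0,-1,0,0,0,0,0,0,-1,0,0,0,0,0,0,-1],
)

```text
t: 17.5
eef_pos: [0.5534, 0.0412, 0.035]
tool_rot: [[1.0, -0.001, -0.002], [-0.001, -1.0, -0.001], [-0.002, 0.001, -1.0]]
ft_force: [0.4, 0.4, 2.5]
grip_width: -0.0002
gripper_force: 1.8
```

```bash
python3 f.py
```

```text
17.85 [0.5534 0.0413 0.0349] [ 0.51 -0.64  3.46]
```

Request:
move_arm(
  moves=[-0.37,0.12,0,0,0,0,-1,-0.37,0.12,0,0,0,0,-1,-0.37,0.12,0,0,0,0,-1,-0.37,0.12,0,0,0,0,-1,-0.37,0.09,0,0,0,0,-1,-0.37,0.09,0,0,0,0,-1,-0.37,0.09,0,0,0,0,-1,-0.37,0.08,0,0,0,0,-1,0,0,0,0,0,0,-1,0,0,0,0,0,0,-1],
)

```text
t: 19.15
eef_pos: [0.5236, 0.0333, 0.0349]
tool_rot: [[1.0, -0.0, -0.002], [-0.0, -1.0, -0.0], [-0.002, 0.0, -1.0]]
ft_force: [2.0, -0.7, 3.4]
grip_width: -0.0001
gripper_force: 1.8
```

```bash
python3 f.py; python3 - <<'E'
from h import *
im,d=ctrl.grab_frame("scene");c=im[130:290,200:410];cv2.imwrite("pics/b.png",cv2.resize(c[...,::-1],None,fx=3.7,fy=3.7,interpolation=cv2.INTER_CUBIC))
E
```

```text
19.5 [0.5236 0.0333 0.0349] [ 0.82 -0.22  3.77]
```

View pics/b.png

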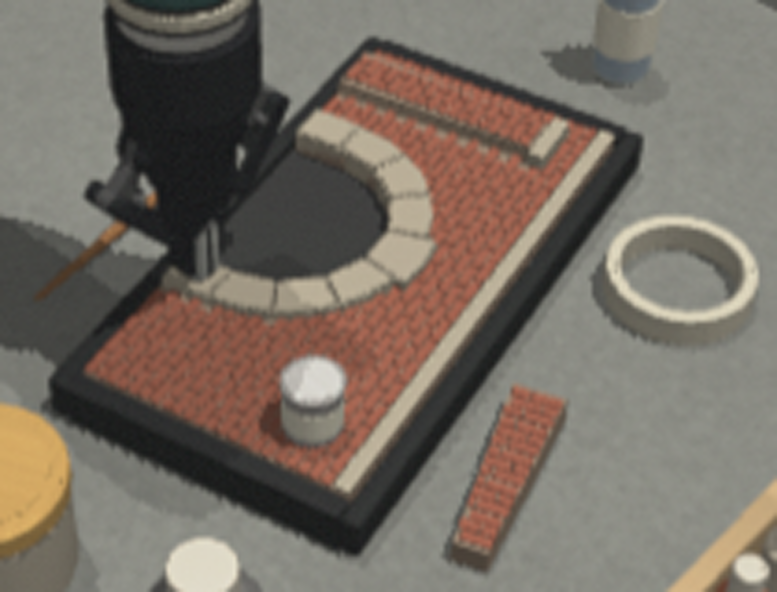

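The fingertips are on the middle of the last stone at (203,275). The tin at (312,400) is still upright and the panel is level in its bed. Now I'll lift slowly and clear.

Request:
move_arm(
  moves=[0,0,-0.1,0,0,0,-1,0,0,-0.2,0,0,0,-1,0,0,-0.3,0,0,0,-1,0,0,-1,0,0,0,-1,0,0,-3,0,0,0,-1,0,0,-4,0,0,0,-1,0,0,-4,0,0,0,-1,0,0,-3,0,0,0,-1,0,0,0,0,0,0,-1,0,0,0,0,0,0,-1],
)

```text
t: 20.85
eef_pos: [0.524, 0.0336, 0.1909]
tool_rot: [[1.0, -0.0, -0.001], [-0.0, -1.0, -0.0], [-0.001, 0.0, -1.0]]
ft_force: [-0.4, -0.5, -0.4]
grip_width: -0.0002
gripper_force: 0.0
```

Request:
move_arm(
  moves=[0,5,0,0,0,0,-1,0,5,0,0,0,0,-1,0,5,0,0,0,0,-1,0,5,0,0,0,0,-1,0,5,0,0,0,0,-1,0,3,0,0,0,0,-1,0,0,0,0,0,0,-1,0,0,0,0,0,0,-1],
)

```text
t: 21.85
eef_pos: [0.5239, -0.2449, 0.1899]
tool_rot: [[1.0, 0.001, -0.002], [0.001, -1.0, 0.002], [-0.002, -0.002, -1.0]]
ft_force: [-0.6, 0.1, -0.4]
grip_width: -0.0001
gripper_force: 0.0
```

```bash
python3 f.py; python3 - <<'E'
from plan import *
im,d=ctrl.grab_frame("top")
for q in SW:
    u,v=proj("top",[*q,.038])[0];im[int(round(v)),int(round(u))]=(255,0,0)
c=im[140:290,150:350];cv2.imwrite("pics/c.png",cv2.resize(c[...,::-1],None,fx=4,fy=4,interpolation=cv2.INTER_CUBIC))
E
```

```text
22.2 [ 0.5246 -0.2455  0.1911] [-0.06  0.06 -0.05]
```

View pics/c.png

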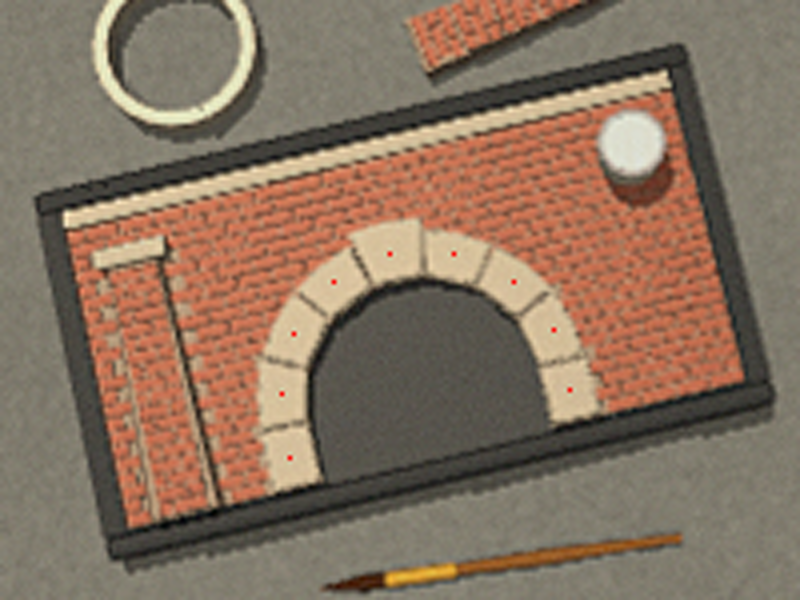

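The panel hasn't moved, the path points still sit on the middle of each stone, and the tin, brush and tape are where they were. The hand is clear.

```bash
python3 -c "
from workcell import ctrl
print(ctrl.close_job())"
```

```text
the job is handed in; nothing more can be done
None
```

I pressed all nine arch stones in order, from the buttress foot over the crown to the other foot, at about 3 to 4 N; the panel and the things around it stayed in place, the hand is clear, and the job is handed in at about 22 s.

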